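Lift the toasting roll with the tongs

TASK

Two bread rolls are toasting in the top grill pan of the stack. Draw the tongs out of the bamboo skewer holder, close them across the oblong roll (not the round one) and lift it, roughly level, about a hand's width above the pan so that its underside can be checked; the program finishes while the tongs are still holding it up there. The pan and the rolls are hot, so the gripper itself must not touch them, and everything else stays where it stands.

Things in the scene. Friction and masses are not known exactly. Their poses are not given: they have to be found in the camera images.
- tongs_grip (a point): Point midway between the two handles of the steel kitchen tongs, which stand tips down and spread open in the holder; 145 mm above the tip ends, 55 mm below the top. z points up along the tongs, y from arm to arm (the way they close). Each handle has a black silicone grip 20 mm wide, 118 to 175 mm above the tip ends; open, the tongs measure about 40 mm along y over the grips here.
- tip_a (a point): Inside face of one tip of the tongs (the -y arm), 18 mm above its lower end, mid-width. The tip is a flat plate 24 mm wide, 36 mm tall, 3 mm thick.
- tip_b (a point): The same point on the other tip (the +y arm). Fully open, the inside faces are 77 mm apart here and the tongs measure 86 mm over the tip ends.
- tongs_arm (a joint): Closing angle between the tongs' arms: 0 fully open (spring rest), about 0.17 rad on the oblong roll, 0.42 rad shut. The spring pushes about 5 N on each grip when open, 6 N at the roll's width, 7.5 N when shut. Closing over the grips by 1 mm closes the tips by about 3.5 mm; a squeeze F on the grips puts about a quarter of (F - 6 N) on the roll.
- holder_slot (a point): Centre of the mouth of the slot that holds the tongs, 110 mm above the shelf, z up. The slot is 32 (x) by 96 (y) mm inside, its floor 8 mm above the shelf. Beside it, at +x, a second slot holds bamboo skewers whose tops reach 155 mm above the shelf, about 55 mm from the tongs' middle.
- roll_mid (a point): Centre of the oblong bread roll, half-way up: 80 mm long (its x), 46 mm wide (its y), 40 mm tall, flat underneath, about 50 g. It lies in the pan with its z up. Firm: it may be squeezed by the tongs.
- pan_mid (a point): Centre of the top grill pan, at the height of its ridges (30 mm above the shelf), on which the rolls lie. Three nested round aluminium pans, 300 mm over the rim, ridged floor about 240 mm across, rim 28 mm above the ridges, loop handles along +-y reaching 175 mm from the centre.
- bun: The round bread roll in the same pan, 58 mm across, 39 mm tall; origin at the centre of its underside. Leave it.
- holder: The bamboo skewer holder: an upright box 84 (x) by 108 (y) by 110 mm tall with two slots, standing loose, 0.8 kg; origin at the centre of its underside. It stays standing.
- pan: The stack of three pans, standing loose, 1.5 kg; origin at the centre of its underside.
- tongs: The tongs as a whole, 200 mm tall, about 135 g; origin between the tip ends, at their level, z up along the tongs, y the way they close. Upright at the start, perhaps leaning a few degrees. The two arms are 20 to 24 mm wide and hang on one pin 194 mm above the tip ends. Their centre of mass lies about 127 mm above the tip ends, so they can swing a little about the line between the gripper's fingers.
- roll: The oblong roll as a whole; origin at the centre of its underside, x along its length.
- shaker: Glass salt shaker, steel cap, 45 mm across, 81 mm tall, near the holder; origin at its underside.
- canister: Lidded stainless canister, 104 mm across, 154 mm tall with its knob; origin at its underside.
- trivet: Black silicone trivet, a disc 160 mm across, 8 to 9 mm thick; origin at its underside.
- oil_bottle: Green glass oil bottle, 60 mm across, 200 mm tall; origin at its underside.
- brush: Basting brush lying flat, 220 mm long, 18 mm high; origin at its middle, on the shelf.
- plate: White plate, 210 mm across, 20 mm tall; origin at its underside.
- mug: Blue mug, 80 mm across, 90 mm tall, handle at its +y; origin at its underside.

How it is judged:
By the outcome, as a careful person would: the job done as asked, in the order asked, and still so for the second after the job is handed in, while the arm keeps its last pose, push and grip.
It also fails if it takes over 48 s, if anything falls off the work surface, if the arm or the gripper's body presses on something with over 40 N, if the wrist force passes 120 N, or if a joint passes its speed limit or range.

ROBOT

A 6-joint arm with a two-finger parallel gripper is mounted at the origin on the work surface. World frame = base frame: x ahead of the robot, y to its left, z up, the work surface at z = 0. Lengths are in m, angles in degrees, forces in N, time in s.
With the tool pointing down it reaches from about 0.375 to 0.9 m from the base axis. Payload 3.1 kg.
Tool frame: the origin (TCP) lies on the centre line of the jaws, within the pads' length; the fingertips stand 22 mm ahead of it and the grasp point (between the pads) lies 3 mm ahead of it; y points along the fingers, z is the direction in which the jaws open and shut, and the axes are right-handed (so a half turn about y gives the same grasp; the last joint's range is limited). The gripper opens to 87 mm and grips with 3 to 60 N. Pads are 19 mm wide; open, the fingers measure 117 mm over their backs; the gripper's body (75 mm by 190 mm) begins 51 mm behind the grasp point.
Start: joints at [59.215, 30.224, 82.088, -0, 67.689, -10.227], TCP at [0.219, 0.585, 0.245] pointing down, gripper open.
Joint ranges: [-176.69, 176.69], [-43.24, 126.21], [12.49, 139.97], [-82, 262], [0, 151.66], [-163.58, 163.58]. Speed limits (degrees/s): [159.86, 159.86, 180, 180, 180, 180].

INTERFACE

Orientations are given as a 3x3 rotation matrix whose columns are the frame's x, y, z axes.
In Python, from rig import bot gives the robot as it stands.
- The arm moves only by the tool jog_arm, never from a script. Its argument "motion" is one flat list of numbers, 6 for each row, row after row: the shift along the tool's x, y, z in mm, then the turn, a rotation vector about the tool's x, y, z in degrees. A call has 1 to 20 rows; each row is the pose to reach, as a shift and turn from the pose commanded when the call began, along the tool's axes at that moment; what a row does not reach only later rows make up. A row lasts 1/8 s, in which the tool goes at most 62.5 mm and 10.7 degrees, less where a joint would pass 70% of its speed; a pose out of reach is approached as far as the arm can. A call with a gripper value outside its range is refused whole. "gripper" is the opening, from 0 (shut) to 1 (fully open), set as the call begins (left out, the last holds). The fingers move at their own pace and stop on an object; the grip force is fixed at half the most. Time passes only in rows, so rows that repeat a pose let the fingers close. It gives the time, the measured TCP pose, the force and the opening at its end, in the units of the state.
- bot.read_state(): the state, without advancing time (a new reading comes with each control period).
- bot.capture(name): name is "scene" or "top" or "wrist"; returns (picture, depth): 420x560x3 uint8, red, green, blue; 420x560 float32, m along the optical axis (not along the pixel's ray), 0 where there is no reading.
- bot.get_calibration(name): a dict with "mtx" (3x3 intrinsics, pixels), "k1" (the pictures are not rectified: a ray, as slopes to the right and down, at radius r is drawn at 1 + k1 r^2 times it, then the intrinsics apply), "pose" (4x4, takes a point from camera to world coordinates); the wrist camera has in their place "hand_eye" (4x4, takes a point from camera to tool coordinates, whose origin is the TCP and whose axes are the tool frame's). Camera axes: x right, y up, looking along -z (the intrinsics and any distortion apply to the point x, -y, -z); pixel columns grow to the right and rows downward; lengths in m; the calibration is good to about 2 mm. A picture is of the moment at which its call begins: read the wrist's pose just before it. get_calibration takes no time and is no camera call.
- bot.hand_in(): hands the job in, once; it reports no verdict.
The state is a dict: "time_s": time; "joint_positions": joint angles; "qvel": joint speeds; "tau": joint torques, N m; "position": TCP position; "tcp_rot": TCP orientation; "force": force on the tool from outside, world axes, zero at the start; "moment": the same for the moment, N m; "opening": opening from 0.0 (shut) to 1.0 (fully open).
Only numpy, scipy, OpenCV 4.12 (cv2) and the standard library are available. Lean on these libraries where they do the work, as an engineer would, in place of code of your own. Each camera call takes 0.05 s, during which the arm holds its last target.

## Working session

There is one attempt and no reset: what is moved stays moved. The work goes in short steps, Python scripts to look and compute and a tool call to move; the robot and the scene stay as the last step left them, time stands still between calls to the robot, and variables do not carry over. Pictures are saved under pics/ and viewed, and the job is handed in when it is done.

Besides the shell and the picture viewer there is one more tool, called after "Request:" as name(argument=value, ...) on one line, values as JSON. jog_arm: Moves the arm, as the interface text tells. Its arguments: {"type":"object","properties":{"motion":{"type":"array","items":{"type":"number"}},"gripper":{"type":"number"}},"required":["motion"]}

```bash
ls; mkdir -p pics
python3 - <<'E'
from rig import bot
import cv2,numpy as np
np.set_printoptions(precision=4,suppress=True)
print(bot.read_state())
for n in ["scene","top","wrist"]:
    c=bot.get_calibration(n); print(n,c)
    p,d=bot.capture(n); np.savez(f"pics/{n}0.npz",p=p,d=d)
    cv2.imwrite(f"pics/{n}0.png",p[:,:,::-1])
E
```

```text
pics
{'time_s': 0.0, 'joint_positions': array([ 59.2162,  30.2777,  82.1575,   0.0006,  67.6857, -10.2293]), 'qvel': array([0.0527, 0.1085, 0.0612, 0.0982, 0.0643, 0.0001]), 'tau': array([  0.0003, -44.0042, -17.6591,   0.0634,   0.0583,  -0.0002]), 'position': array([0.2191, 0.5846, 0.2436]), 'tcp_rot': array([[ 0.9363, -0.0011,  0.3511],
       [-0.3511, -0.0018,  0.9363],
       [-0.0004, -1.    , -0.0021]]), 'force': array([ 0.2926, -0.3312, -0.1095]), 'moment': array([-0.0286,  0.0339,  0.0448]), 'opening': 0.9994256676003438}
scene {'mtx': array([[399.9808,   0.    , 281.8567],
       [  0.    , 399.9808, 209.7421],
       [  0.    ,   0.    ,   1.    ]]), 'k1': 0.017516329474790808, 'pose': array([[ 0.7223, -0.6   ,  0.3438,  0.9769],
       [ 0.6915,  0.6219, -0.3675, -0.4488],
       [ 0.0067,  0.5032,  0.8641,  1.1816],
       [ 0.    ,  0.    ,  0.    ,  1.    ]])}
top {'mtx': array([[538.1084,   0.    , 261.8389],
       [  0.    , 538.1084, 220.8887],
       [  0.    ,   0.    ,   1.    ]]), 'k1': -0.0547575178421638, 'pose': array([[ 0.021 ,  0.9953, -0.0944,  0.3819],
       [-0.9996,  0.0193, -0.0182, -0.0246],
       [-0.0163,  0.0948,  0.9954,  1.8671],
       [ 0.    ,  0.    ,  0.    ,  1.    ]])}
wrist {'mtx': array([[309.5474,   0.    , 282.9378],
       [  0.    , 309.5474, 211.06  ],
       [  0.    ,   0.    ,   1.    ]]), 'k1': 0.0085881310468267, 'hand_eye': array([[ 0.0003, -0.9587, -0.2844, -0.0783],
       [-0.0002,  0.2844, -0.9587, -0.1401],
       [ 1.    ,  0.0003, -0.0001,  0.0002],
       [ 0.    ,  0.    ,  0.    ,  1.    ]])}
```

View pics/scene0.png

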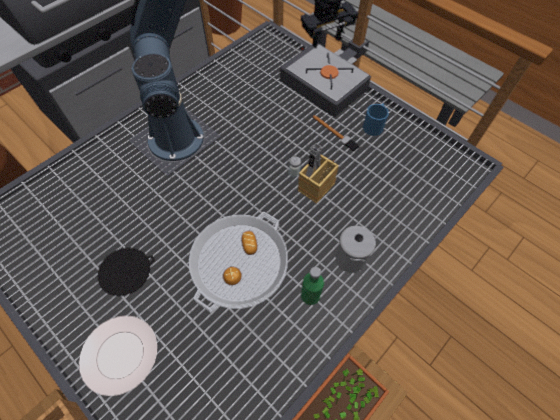

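View pics/top0.png

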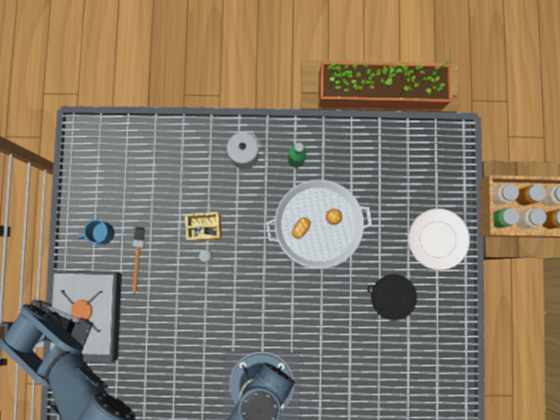

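View pics/wrist0.png

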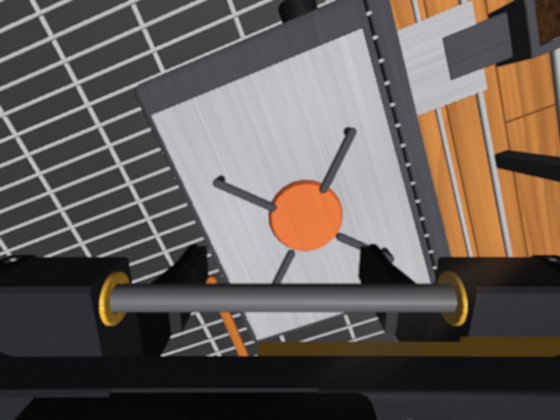

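The scene view shows the holder at about (318,178) with the tongs in its −x slot at about (312,160). The oblong roll is at (250,242), the bun at (232,275), and the pan centre near (238,260). In the top view the holder is at (203,228), the roll at (301,228), the bun at (334,216) and the pan at (320,224).

```bash
cat > h.py <<'E'
import numpy as np, cv2
np.set_printoptions(precision=4,suppress=True)
def ray(cal,uv,pose=None):
    uv=np.atleast_2d(np.float64(uv)); K=cal['mtx']
    s=cv2.undistortPoints(uv.reshape(-1,1,2),K,np.array([cal['k1'],0,0,0,0.])).reshape(-1,2)
    T=cal['pose'] if pose is None else pose
    d=np.c_[s[:,0],-s[:,1],-np.ones(len(s))]
    return T[:3,3],d@T[:3,:3].T
def plane(cal,uv,z,pose=None):
    o,d=ray(cal,uv,pose); return o+d*((z-o[2])/d[:,2])[:,None]
def depthpts(cal,d,pose=None):
    v,u=np.mgrid[:d.shape[0],:d.shape[1]]
    o,r=ray(cal,np.c_[u.ravel(),v.ravel()],pose)
    return (o+r*d.ravel()[:,None]).reshape(*d.shape,3)
def proj(cal,P,pose=None):
    T=np.linalg.inv(cal['pose'] if pose is None else pose); P=np.atleast_2d(P)@T[:3,:3].T+T[:3,3]
    s=np.c_[P[:,0],-P[:,1]]/-P[:,2:]; s=s*(1+cal['k1']*(s**2).sum(1))[:,None]
    return s*cal['mtx'][0,0]+cal['mtx'][:2,2]
def wpose(st,cal):
    T=np.eye(4);T[:3,:3]=st['tcp_rot'];T[:3,3]=st['position'];return T@cal['hand_eye']
E
python3 - <<'E'
from rig import bot
from h import *
for n in ["scene","top"]:
    c=bot.get_calibration(n); z=np.load(f"pics/{n}0.npz"); p,d=z['p'],z['d']
    P=depthpts(c,d); hsv=cv2.cvtColor(p,cv2.COLOR_RGB2HSV)
    m=((hsv[...,1]>140)&(hsv[...,0]<22)&(hsv[...,2]>90)&(P[...,2]>0.03)&(P[...,2]<.09)&(P[...,0]>.45)&(P[...,0]<.9)&(abs(P[...,1])<.4)).astype(np.uint8)
    cnt,_=cv2.findContours(m,cv2.RETR_EXTERNAL,cv2.CHAIN_APPROX_NONE)
    for k in cnt:
        if cv2.contourArea(k)<20: continue
        r=cv2.minAreaRect(k); q=P[m>0]
        mm=np.zeros_like(m);cv2.drawContours(mm,[k],-1,1,-1);mm&=m
        q=P[mm>0]; print(n,"roll",r,cv2.contourArea(k),q[:,2].max(),plane(c,r[0],.055)[0], plane(c,cv2.boxPoints(r),.05)[:,:2].tolist())
    # holder
    b=((P[...,2]>.09)&(P[...,2]<.25)&(P[...,0]>.4)&(P[...,0]<.9)&(P[...,1]>.1)&(P[...,1]<.35))
    q=P[b]; print(n,'high',len(q),np.percentile(q,[1,50,99],axis=0))
    for lo,hi in [(.1,.115),(.12,.145),(.145,.165),(.165,.19),(.19,.23)]:
        s=q[(q[:,2]>lo)&(q[:,2]<hi)]
        if len(s): print(lo,len(s),s.mean(0),s.min(0),s.max(0))
    x,y={'scene':(200,130),'top':(170,170)}[n]
    cr=p[y:y+150,x:x+200]
    cv2.imwrite(f"pics/{n}crop.png",cv2.resize(cr,None,fx=4,fy=4,interpolation=cv2.INTER_CUBIC)[:,:,::-1])
E
```

```text
scene roll ((232.00003051757812, 275.5000305175781), (16.26345443725586, 16.26345443725586), 45.0) 177.0 0.0743924588410454 [ 0.5784 -0.2357  0.055 ] [[0.5519155601276234, -0.2584676417532238], [0.5495116660188171, -0.2097952645388335], [0.6013260906106286, -0.21099604046926562], [0.6028918802288206, -0.2589264790344593]]
scene roll ((248.9615478515625, 242.3076934814453), (21.768890380859375, 13.139781951904297), 78.69007110595703) 206.0 0.07601895629099542 [ 0.5361 -0.1253  0.055 ] [[0.49093185333158235, -0.11990117493524272], [0.5136932411267631, -0.08524924047933657], [0.5762167982625047, -0.1276763898616452], [0.5538787311577291, -0.1611529680001989]]
scene high 909 [[0.4913 0.1015 0.0905]
 [0.5291 0.1845 0.1127]
 [0.8207 0.2577 0.2048]]
0.1 316 [0.5345 0.1976 0.107 ] [0.4877 0.1463 0.1003] [0.5744 0.261  0.115 ]
0.12 237 [0.7038 0.14   0.132 ] [0.4983 0.1003 0.12  ] [0.8299 0.2439 0.1449]
0.145 49 [0.5161 0.1935 0.1545] [0.4995 0.164  0.1453] [0.5663 0.2219 0.1649]
0.165 53 [0.5111 0.1921 0.1787] [0.4957 0.1822 0.1653] [0.5196 0.2193 0.1896]
0.19 84 [0.5072 0.2004 0.1999] [0.49
[... 413 characters left out ...]
) 142.5 0.07956099848418274 [ 0.5734 -0.2335  0.055 ] [[0.5957171589247627, -0.211801718761779], [0.596573274273388, -0.25592460333496464], [0.5522536047948216, -0.2562397289008436], [0.5513976009814933, -0.21221913879819085]]
top high 646 [[0.4875 0.1006 0.0908]
 [0.5418 0.1839 0.1164]
 [0.8236 0.2604 0.2093]]
0.1 247 [0.5294 0.2036 0.1087] [0.4875 0.1498 0.1   ] [0.5754 0.2613 0.115 ]
0.12 204 [0.7502 0.1252 0.1335] [0.4873 0.1001 0.1206] [0.8308 0.2556 0.1446]
0.145 16 [0.5225 0.1973 0.1547] [0.498  0.1823 0.1461] [0.5665 0.2415 0.1626]
0.165 19 [0.5109 0.1948 0.1768] [0.5003 0.1832 0.165 ] [0.522  0.2184 0.1892]
0.19 65 [0.5104 0.2018 0.2022] [0.4974 0.1864 0.1907] [0.5232 0.2192 0.2126]
```

View pics/scenecrop.png

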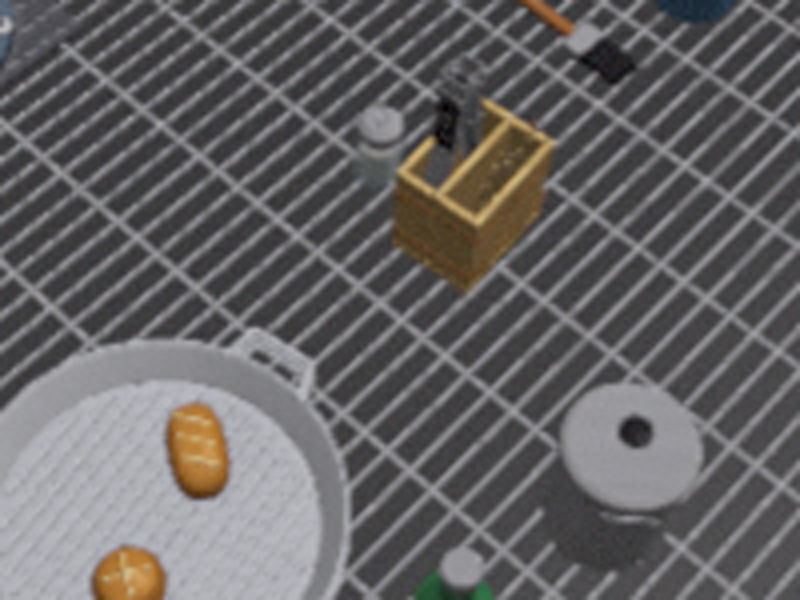

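View pics/topcrop.png

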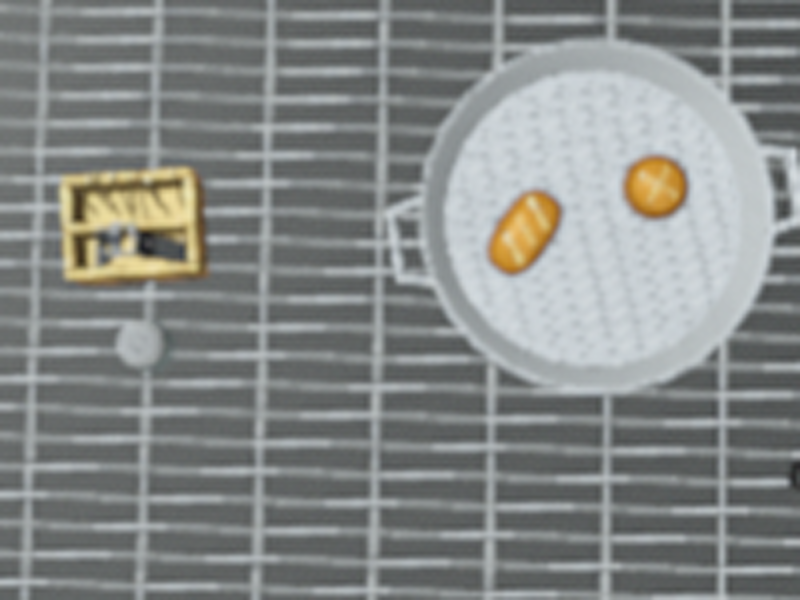

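```bash
cat >> h.py <<'E'
from scipy.spatial.transform import Rotation as Rn
def toolR(th,psi):
    th,psi=np.radians([th,psi]); y=np.array([np.cos(th)*np.cos(psi),np.cos(th)*np.sin(psi),-np.sin(th)])
    z=np.array([-np.sin(psi),np.cos(psi),0]); return np.c_[np.cross(y,z),y,z]
def jog(st,p,R):
    R0=st['tcp_rot']; return np.r_[R0.T@(np.array(p)-st['position'])*1000, Rn.from_matrix(R0.T@R).as_rotvec(degrees=True)].round(1)
E
python3 - <<'E'
from rig import bot
from h import *
st=bot.read_state()
R=toolR(45,3); 
g=np.array([.511,.198,.157])
for s in (.15,.1):
    print(jog(st,g-R[:,1]*s,R), g-R[:,1]*s)
c=bot.get_calibration("top")
print('pan',plane(c,[[320,224]],.058))
E
```

```text
[ 311.8  -18.9 -302.1    9.3  -22.3  -44.4] [0.4051 0.1924 0.2631]
[ 344.2   16.5 -287.9    9.3  -22.3  -44.4] [0.4404 0.1943 0.2277]
pan [[ 0.5468 -0.1878  0.058 ]]
```

Request:
jog_arm(motion=[40,0,-38,0,0,0,90,-5,-88,2,-5,-9,145,-10,-140,4,-10,-19,200,-14,-192,6,-14,-28,255,-17,-246,8,-19,-37,300,-19,-290,9,-22,-44,312,-19,-302,9.3,-22.3,-44.4,312,-19,-302,9.3,-22.3,-44.4,312,-19,-302,9.3,-22.3,-44.4])

```text
time_s: 1.27
position: [0.4098, 0.1914, 0.2895]
tcp_rot: [[0.727, 0.685, -0.039], [0.03, 0.026, 0.999], [0.686, -0.728, -0.002]]
force: [-0.2, -0.5, 0.2]
opening: 1.002
```

Run:
```python
from rig import bot
from h import *
st=bot.read_state(); print(st['time_s'],st['joint_positions'],st['position'],st['force']); print(st['tcp_rot'])
p,d=bot.capture("wrist"); np.savez("pics/wrist1.npz",p=p,d=d,T=wpose(st,bot.get_calibration("wrist")))
cv2.imwrite("pics/wrist1.png",p[:,:,::-1])
print(toolR(45,3))
```

```text
1.275 [ 17.4468   7.0706 129.1786 -81.9465  10.5303   2.9393] [0.4098 0.1914 0.2895] [-0.1841 -0.4586  0.2055]
[[ 0.7273  0.6852 -0.0391]
 [ 0.0296  0.0257  0.9992]
 [ 0.6857 -0.7279 -0.0016]]
[[ 0.7061  0.7061 -0.0523]
 [ 0.037   0.037   0.9986]
 [ 0.7071 -0.7071  0.    ]]
```

View pics/wrist1.png

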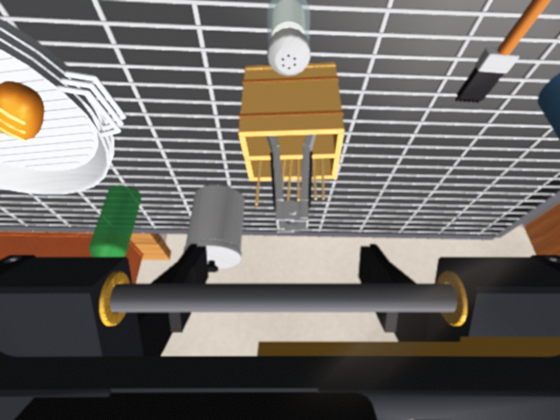

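The wrist view (world up is image down) shows the holder mouth at rows 130–180. The tongs' arms run from (275,140)/(307,140) to the top at (291,220), with the skewers behind them. The shaker cap is at (288,55). Joint 4 reached its limit of −82°, so I'll use a steeper pitch of about 55°.

Run:
```python
from rig import bot
from h import *
c=bot.get_calibration("wrist"); z=np.load("pics/wrist1.npz"); p,d,T=z['p'],z['d'],z['T']
P=depthpts(c,d,T)
m=(d>0)&(abs(P[...,0]-.512)<.035)&(abs(P[...,1]-.2)<.06)
for lo in np.arange(.10,.225,.01):
    q=P[m&(P[...,2]>lo)&(P[...,2]<lo+.01)]
    q=q[q[:,0]<.54]
    if len(q):
        print("%.3f"%lo,len(q),q.mean(0),'y',q[:,1].min(),q[:,1].max(),'x',q[:,0].min(),q[:,0].max())
# holder top
h=(d>0)&(P[...,2]>.1)&(P[...,2]<.116)&(P[...,0]>.44)&(P[...,0]<.62)&(P[...,1]>.1)&(P[...,1]<.3)
q=P[h]; r=cv2.minAreaRect(q[:,:2].astype(np.float32)*1000); print(r,len(q))
cv2.imwrite("pics/w1crop.png",cv2.resize(p[30:240,220:370],None,fx=3.8,fy=2.8,interpolation=cv2.INTER_CUBIC)[:,:,::-1])
```

```text
0.100 1657 [0.5016 0.2042 0.1058] y 0.14785311851878102 0.2590610424543036 x 0.4811764965445732 0.539782712907182
0.110 817 [0.5058 0.2029 0.1113] y 0.1485708770192713 0.25933452624024533 x 0.48155941979364414 0.5399888704543775
0.120 105 [0.4969 0.2035 0.1254] y 0.18166647434721128 0.22319642184590052 x 0.494870822402956 0.5000708562440788
0.130 161 [0.4973 0.202  0.1348] y 0.18171134195136077 0.22307869327578844 x 0.4939345818058314 0.5005616368585257
0.140 172 [0.4975 0.2019 0.1452] y 0.18197306202406854 0.22269027097625133 x 0.49463701050031395 0.5120384247048226
0.150 183 [0.4976 0.2035 0.1552] y 0.18226449834688313 0.22373250422948682 x 0.49483582905850715 0.5117512026961173
0.160 189 [0.4977 0.202  0.1651] y 0.18337212471160866 0.2225564082389296 x 0.4946988871621797 0.5093919993092557
0.170 193 [0.4972 0.2022 0.1751] y 0.1845088081205429 0.22038021756239956 x 0.4945883725275901 0.5000816805411512
0.180 245 [0.4987 0.203  0.185 ] y 0.18470242022600541 0.22076555645117835 x 0.49475643642594214 0.5180205649741716
0.190 345 [0.4985 0.2018 0.1954] y 0.18763320649225315 0.2167038247103687 x 0.49285523439886747 0.5198171545088048
0.200 567 [0.5058 0.2027 0.2043] y 0.18773669192034606 0.21810128797115566 x 0.49366178195167687 0.5212942130101411
((527.8151245117188, 204.77430725097656), (86.54953002929688, 107.96229553222656), 4.49277925491333) 3149
```

View pics/w1crop.png

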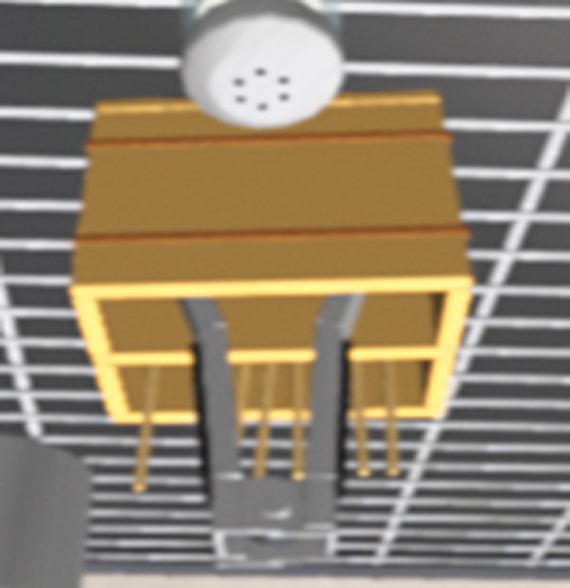

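Run:
```python
from rig import bot
from h import *
c=bot.get_calibration("wrist"); z=np.load("pics/wrist1.npz"); p,d,T=z['p'],z['d'],z['T']
P=depthpts(c,d,T)
m=(d>0)&(P[...,0]>.485)&(P[...,0]<.504)&(abs(P[...,1]-.2)<.03)&(P[...,2]>.13)&(P[...,2]<.185)
q=P[m]; a=q[q[:,1]<.203];b=q[q[:,1]>.203]
print(np.median(a,0),np.median(b,0),len(a),len(b))
print(np.polyfit(q[:,1],q[:,0],1), np.polyfit(q[:,2],q[:,0],1))
st=bot.read_state()
R=toolR(55,3.5); g=np.array([.508,.2025,.161])
for s in (.1,.003): print(jog(st,g-R[:,1]*s,R), g-R[:,1]*s)
```

```text
[0.4982 0.1878 0.1598] [0.4962 0.2168 0.1596] 491 506
[-0.0698  0.5115] [0.007  0.4962]
[-1.2 62.5  3.7  0.7 -0.7  8.3] [0.4507 0.199  0.2429]
[-15.2 158.5   4.7   0.7  -0.7   8.3] [0.5063 0.2024 0.1635]
```

Request:
jog_arm(motion=[-1,30,2,0.5,0,4,-1,60,4,1,0,8.3,-1,62.5,4,1,-0.4,8.3,-1,62.5,4,1,-0.4,8.3])

```text
time_s: 1.82
position: [0.4502, 0.2037, 0.2421]
tcp_rot: [[0.819, 0.57, -0.068], [0.051, 0.046, 0.998], [0.572, -0.82, 0.008]]
force: [0.4, -1.1, 0.6]
opening: 1.0
```

Run:
```python
from rig import bot
from h import *
st=bot.read_state(); print(st['time_s'],st['joint_positions'],st['position'])
R=toolR(55,4); g=np.array([.508,.2025,.161]); print(jog(st,g-R[:,1]*.1,R),jog(st,g-R[:,1]*.003,R))
p,d=bot.capture("wrist"); T=wpose(st,bot.get_calibration("wrist")); np.savez("pics/wrist2.npz",p=p,d=d,T=T)
cv2.imwrite("pics/wrist2.png",p[:,:,::-1])
c=bot.get_calibration("wrist");P=depthpts(c,d,T)
m=(d>0)&(P[...,0]>.485)&(P[...,0]<.504)&(abs(P[...,1]-.2)<.03)&(P[...,2]>.13)&(P[...,2]<.185)
q=P[m]; print(np.median(q,0),q[:,1].min(),q[:,1].max()); print(np.polyfit(q[:,1],q[:,0],1), np.polyfit(q[:,2],q[:,0],1))
```

```text
1.825 [ 14.7504  14.8978 123.2288 -38.2216   9.3912 -42.9458] [0.4502 0.2037 0.2421]
[ 0.6 -0.6 -5.3 -0.3 -0.4 -0.1] [ 0.8 96.4 -5.8 -0.3 -0.4 -0.1]
[0.4972 0.2106 0.1606] 0.18099219902774866 0.22355993362153745
[-0.0732  0.5122] [0.005  0.4966]
```

View pics/wrist2.png

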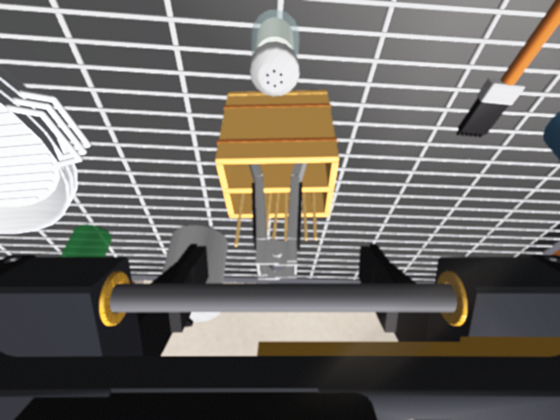

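The tongs sit between the finger lines, slightly to the left. The arms are at columns 258 and 296, against a finger centre of about 282, which agrees with the computed −5.5 mm correction.

Request:
jog_arm(motion=[0,0,-3,-0.3,0,0,0,10,-5.5,-0.3,-0.4,0,0.5,35,-5.5,-0.3,-0.4,0,0.5,60,-5.6,-0.3,-0.4,0,0.7,80,-5.7,-0.3,-0.4,0,0.8,92,-5.8,-0.3,-0.4,0,0.8,96.4,-5.8,-0.3,-0.4,0,0.8,96.4,-5.8,-0.3,-0.4,0])

```text
time_s: 2.88
position: [0.511, 0.2036, 0.1767]
tcp_rot: [[0.829, 0.555, -0.069], [0.059, 0.036, 0.998], [0.556, -0.831, -0.003]]
force: [-0.4, -0.5, 0.5]
opening: 1.001
```

Run:
```python
from rig import bot
from h import *
st=bot.read_state(); print(st['time_s'],st['joint_positions'],st['position'],st['force'])
R=toolR(55,4); g=np.array([.508,.2025,.161]); print(jog(st,g-R[:,1]*.003,R))
p,d=bot.capture("wrist"); cv2.imwrite("pics/wrist3.png",p[:,:,::-1])
```

```text
2.875 [ 12.6798  26.4725 119.3753 -81.9984   5.013   -0.8765] [0.511  0.2036 0.1767] [-0.4216 -0.4841  0.4884]
[-11.4   8.4  -0.9   0.2   0.1  -1.2]
```

View pics/wrist3.png

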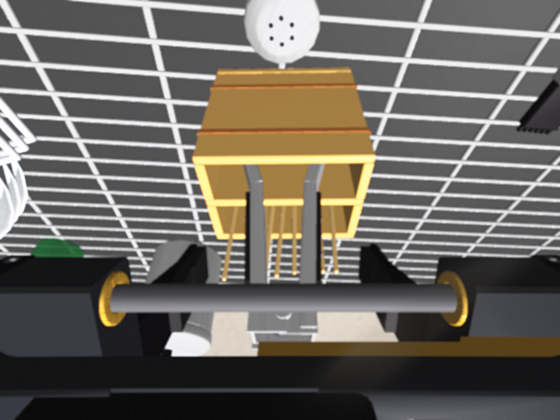

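Run:
```python
from rig import bot
from h import *
st=bot.read_state()
for th in (62,64):
  R=toolR(th,4); g=np.array([.5075,.2025,.164]); print(th,jog(st,g-R[:,1]*.003,R), R.T@(np.array([.5075,.2025,.208])-g))
```

```text
62 [-9.7  5.8 -0.8  0.2  0.1  5.8] [ 0.0207 -0.0388  0.    ]
64 [-9.6  5.8 -0.8  0.2  0.1  7.8] [ 0.0193 -0.0395  0.    ]
```

Request:
jog_arm(motion=[-2,0,-0.5,0,0,4,-6,3,-0.8,0.2,0,7.8,-9.6,5.8,-0.8,0.2,0.1,7.8,-9.6,5.8,-0.8,0.2,0.1,7.8,-9.6,5.8,-0.8,0.2,0.1,7.8])

```text
time_s: 3.55
position: [0.5065, 0.2024, 0.1669]
tcp_rot: [[0.897, 0.437, -0.07], [0.062, 0.032, 0.998], [0.438, -0.899, 0.001]]
force: [-0.2, -1.2, -0.4]
opening: 0.998
```

Run:
```python
from rig import bot
from h import *
st=bot.read_state(); print(st['time_s'],st['joint_positions'],st['position'],st['force'])
R=toolR(64,4); g=np.array([.5075,.2025,.164]); print(jog(st,g-R[:,1]*.003,R))
```

```text
3.55 [ 11.812   26.5041 115.4231 -15.3363  12.7375 -67.9505] [0.5065 0.2024 0.1669] [-0.244  -1.1549 -0.3827]
[-0.3  0.  -0.  -0.1 -0.  -0. ]
```

Request:
jog_arm(motion=[0,0,0,0,0,0,0,0,0,0,0,0,0,0,0,0,0,0,0,0,0,0,0,0,0,0,0,0,0,0,0,0,0,0,0,0,0,0,0,0,0,0,0,0,0,0,0,0], gripper=0.42)

```text
time_s: 4.55
position: [0.5072, 0.2024, 0.1666]
tcp_rot: [[0.897, 0.437, -0.068], [0.061, 0.032, 0.998], [0.439, -0.899, 0.002]]
force: [0.0, 0.0, 3.0]
opening: 0.423
```

Run:
```python
from rig import bot
from h import *
st=bot.read_state(); print(st['time_s'],st['opening'],st['position'],st['force'])
p,d=bot.capture("wrist"); cv2.imwrite("pics/wrist4.png",p[:,:,::-1])
c=bot.get_calibration("wrist");T=wpose(st,c);P=depthpts(c,d,T)
for lo in (.10,.12,.13,.14):
  m=(d>0)&(P[...,0]>.485)&(P[...,0]<.504)&(abs(P[...,1]-.2)<.035)&(P[...,2]>max(lo,.113))&(P[...,2]<lo+.01)
  q=P[m]; 
  if len(q): print(lo,np.median(q,0),q[:,1].min(),q[:,1].max())
```

```text
4.55 0.42330323112886664 [0.5072 0.2024 0.1666] [0.0093 0.0352 2.9805]
0.12 [0.4976 0.1922 0.126 ] 0.1825042602231267 0.2204815123892757
0.13 [0.4976 0.1927 0.135 ] 0.18264373744379733 0.22094327348842777
0.14 [0.4978 0.211  0.1456] 0.182633735476227 0.22934146837940056
```

View pics/wrist4.png

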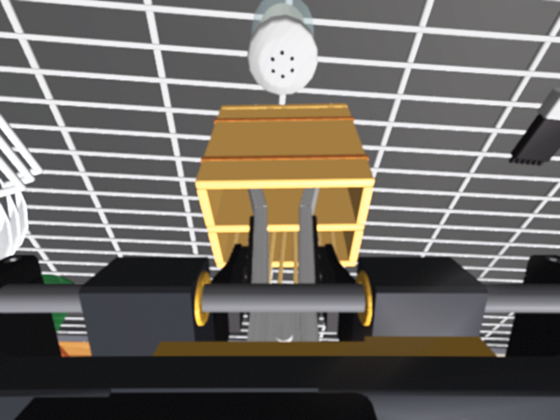

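Request:
jog_arm(motion=[1.3,-2.7,0,0,0,0,4.4,-9,0,0,0,0,8.8,-18,0,0,0,0,13.2,-27,0.1,0,0,0,13.2,-27,0.1,0,0,0])

```text
time_s: 5.22
position: [0.5075, 0.2026, 0.1977]
tcp_rot: [[0.896, 0.439, -0.068], [0.06, 0.032, 0.998], [0.44, -0.898, 0.002]]
force: [-0.0, -0.1, -1.3]
opening: 0.417
```

Run:
```python
from rig import bot
from h import *
st=bot.read_state(); print(st['time_s'],st['opening'],st['position'],st['force'],st['moment'])
p,d=bot.capture("wrist"); cv2.imwrite("pics/wrist5.png",p[:,:,::-1])
R=toolR(64,4); print(jog(st,[.507,.2024,.31],R))
```

```text
5.225 0.41697407290399136 [0.5075 0.2026 0.1977] [-0.0409 -0.1472 -1.2881] [-0.023   0.3498  0.0545]
[  48.9 -101.     0.    -0.1   -0.1    0.1]
```

View pics/wrist5.png

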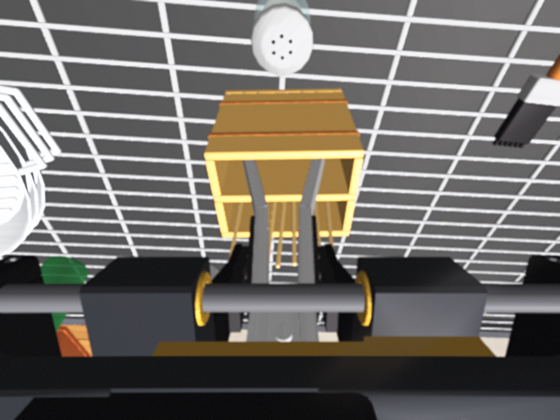

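The tongs are rising with the gripper (−1.3 N is their weight) and the holder hasn't moved.

Request:
jog_arm(motion=[4,-8,0,0,0,0,12,-24,0,0,0,0,20,-42,0,0,0,0,29,-60,0,0,0,0,38,-78,0,0,0,0,45,-93,0,0,0,0,49,-101,0,0,0,0,49,-101,0,0,0,0])

```text
time_s: 6.28
position: [0.5068, 0.2023, 0.3091]
tcp_rot: [[0.897, 0.438, -0.068], [0.061, 0.032, 0.998], [0.439, -0.899, 0.002]]
force: [-0.5, -0.5, -1.3]
opening: 0.419
```

Run:
```python
from rig import bot
from h import *
st=bot.read_state(); print(st['time_s'],st['opening'],st['joint_positions'],st['position'],st['force'],st['moment'])
c=bot.get_calibration("wrist");T=wpose(st,c)
p,d=bot.capture("wrist"); cv2.imwrite("pics/wrist6.png",p[:,:,::-1]); np.savez("pics/wrist6.npz",p=p,d=d,T=T)
p2,d2=bot.capture("scene"); cv2.imwrite("pics/scene6.png",cv2.resize(p2[60:260,200:400],None,fx=3,fy=3)[:,:,::-1]);
```

```text
6.275 0.41889701284518915 [ 11.7916  12.0441 106.1096  -5.6807  36.159  -78.276 ] [0.5068 0.2023 0.3091] [-0.4502 -0.5072 -1.2571] [-0.0047  0.3885 -0.0055]
```

View pics/wrist6.png

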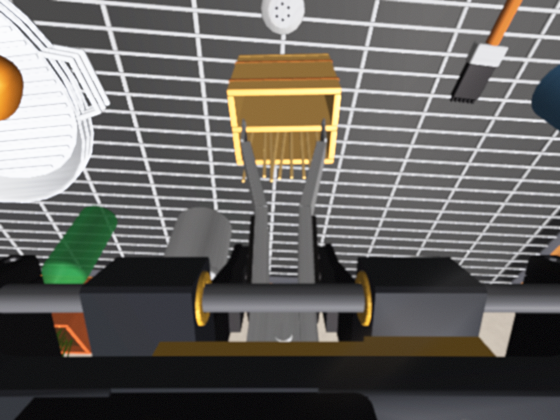

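View pics/scene6.png

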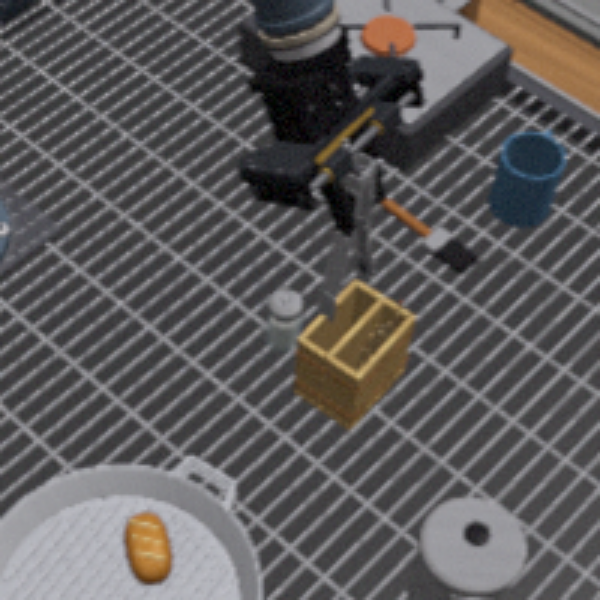

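The tongs are clear of the holder. The tips show at (246,130) and (323,130) in the wrist view, symmetric about the finger centre. Next I'll measure the tips in the tool frame.

Run:
```python
from rig import bot
from h import *
c=bot.get_calibration("wrist"); z=np.load("pics/wrist6.npz"); p,d,T=z['p'],z['d'],z['T']
P=depthpts(c,d,T)
m=(d>0)&(abs(P[...,0]-.507)<.06)&(abs(P[...,1]-.2)<.06)&(P[...,2]>.12)&(P[...,2]<.275)
for lo in np.arange(.12,.275,.01):
    for s in (-1,1):
        q=P[m&(P[...,2]>lo)&(P[...,2]<lo+.01)&(s*(P[...,1]-.2025)>0)]
        if len(q)>3: print("%.3f %d"%(lo,s),len(q),np.median(q,0),'x',q[:,0].min(),q[:,0].max(),'y',q[:,1].min(),q[:,1].max())
```

```text
0.120 -1 54 [0.5586 0.1932 0.1246] x 0.5570241739649615 0.561534759530571 y 0.1851104097828534 0.20233567525545273
0.120 1 68 [0.5589 0.2257 0.1246] x 0.5560999027522742 0.561527635851214 y 0.20329953483596516 0.23539070774028747
0.130 -1 61 [0.56   0.193  0.1356] x 0.5577077336692038 0.5661871045676128 y 0.16481052822462286 0.20246120440535953
0.130 1 55 [0.5606 0.2161 0.1348] x 0.5587041240835862 0.5627309665850034 y 0.2033754242899216 0.2327690479200541
0.140 -1 67 [0.5607 0.1874 0.1448] x 0.5585479661967286 0.5669004173755767 y 0.16430743299699788 0.2024921475339714
0.140 1 38 [0.5621 0.2149 0.1436] x 0.5598295118231522 0.5643067461446993 y 0.20250256766813718 0.22819077528752688
0.150 -1 45 [0.5031 0.1697 0.1536] x 0.49765214340127994 0.5635483061601843 y 0.1670804422902008 0.19568459631863866
0.150 1 26 [0.494  0.2351 0.1562] x 0.4923465977982616 0.5033258953779267 y 0.23442852840277034 0.2371856595399059
0.160 -1 37 [0.4998 0.1694 0.164 ] x 0.4977489418858288 0.5117710999092405 y 0.16726650761942755 0.17157939150943427
0.160 1 38 [0.4978 0.2347 0.1641] x 0.4924250366826676 0.5
[... 1921 characters left out ...]
250 -1 157 [0.4993 0.1865 0.2552] x 0.4978122183183846 0.5170920558788394 y 0.18269766044394337 0.1930207670283443
0.250 1 157 [0.497  0.2173 0.255 ] x 0.4957753085616366 0.5146626739765858 y 0.21170403115128483 0.2225773236566208
0.260 -1 144 [0.4984 0.1895 0.2658] x 0.49693759827674805 0.519444516406848 y 0.1846375605480858 0.19408122363296101
0.260 1 137 [0.4964 0.2143 0.2657] x 0.49478981051654536 0.5182860907107508 y 0.21062592208694808 0.2193437614334548
0.270 -1 116 [0.4982 0.1888 0.2726] x 0.49693849114103666 0.5191525391558317 y 0.1830314324688384 0.19418687895661654
0.270 1 113 [0.4964 0.2149 0.2727] x 0.49487038804245453 0.5181517286518754 y 0.21046856941124786 0.22054309064681865
```

Run:
```python
from rig import bot
from h import *
st=bot.read_state()
for f in (0.1,.33,.66,1):
    psi=4-43*f; R=toolR(64,psi); g=np.array([.508,.2024])*(1-f)+np.array([.535,-.124])*f
    t=np.r_[g,.332+.0027]-.003*R[:,1]
    print(f,jog(st,t,R))
```

```text
0.1 [ 13.8 -26.2 -32.4  -1.9   3.8  -0.1]
0.33 [  14.9  -25.8 -107.5   -6.2   12.6   -0.1]
0.66 [  16.4  -25.2 -215.3  -12.4   25.4   -0.1]
1 [  18.1  -24.6 -326.4  -18.8   38.6   -0.2]
```

Request:
jog_arm(motion=[6,-13,0,0,0,0,13,-25,-10,-0.5,1,0,14,-26,-32,-1.9,3.8,0,14,-26,-65,-3.7,7.6,-0.1,15,-26,-107,-6.2,12.6,-0.1,15.5,-25.5,-145,-8.3,17,-0.1,16,-25,-183,-10.5,21.6,-0.1,16.5,-25,-220,-12.7,26,-0.1,17,-25,-257,-14.8,30.3,-0.2,17.5,-24.7,-290,-16.7,34.2,-0.2,18,-24.6,-314,-18,37.2,-0.2,18,-24.6,-325,-18.7,38.4,-0.2,18,-24.6,-326.4,-18.8,38.6,-0.2,18,-24.6,-326.4,-18.8,38.6,-0.2])

```text
time_s: 8.12
position: [0.5339, -0.1226, 0.3375]
tcp_rot: [[0.698, 0.342, 0.629], [-0.566, -0.274, 0.777], [0.439, -0.899, 0.002]]
force: [0.1, 1.0, -1.3]
opening: 0.421
```

Run:
```python
from rig import bot
from h import *
st=bot.read_state(); print(st['time_s'],st['opening'],st['joint_positions'],st['position'],st['force'])
c=bot.get_calibration("wrist");T=wpose(st,c)
p,d=bot.capture("wrist"); cv2.imwrite("pics/wrist7.png",p[:,:,::-1]); np.savez("pics/wrist7.npz",p=p,d=d,T=T,pos=st['position'],R=st['tcp_rot'])
```

```text
8.125 0.42120952269014994 [-20.4921  10.7983 102.4626 -11.7333  42.4723 -64.496 ] [ 0.5339 -0.1226  0.3375] [ 0.1272  0.9517 -1.3359]
```

View pics/wrist7.png

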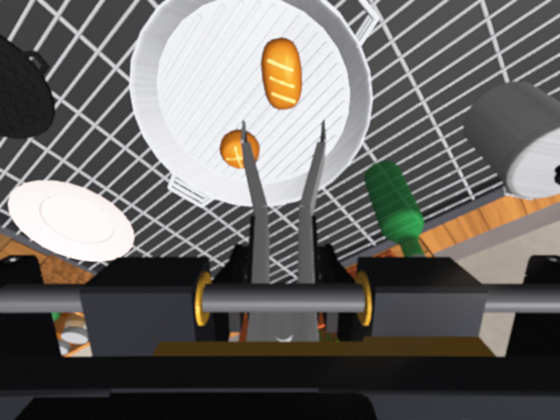

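The wrist view shows the roll lying at (282,74), between the tip columns (243 and 323) and almost lined up with the tool. The bun is at (240,150), visually near the left tip but farther from the camera.

Run:
```python
from rig import bot
from h import *
c=bot.get_calibration("wrist"); z=np.load("pics/wrist7.npz"); p,d,T=z['p'],z['d'],z['T']
P=depthpts(c,d,T); hsv=cv2.cvtColor(p,cv2.COLOR_RGB2HSV)
m=((hsv[...,1]>110)&(hsv[...,0]<25)&(hsv[...,2]>80)).astype(np.uint8)
n,lab,stt,cen=cv2.connectedComponentsWithStats(m)
for i in range(1,n):
    if stt[i,4]<300 or stt[i,1]>180: continue
    q=P[(lab==i)&(d>0)&(P[...,2]>.03)&(P[...,2]<.085)]
    if len(q)<100: continue
    r=cv2.minAreaRect(q[:,:2].astype(np.float32)*1000)
    print(i,cen[i],stt[i,4],q.min(0),q.max(0)); print(r,[cv2.boxPoints(r).round(1).tolist()])
    k=cv2.findContours((lab==i).astype(np.uint8),cv2.RETR_EXTERNAL,cv2.CHAIN_APPROX_NONE)[0][0]
    # silhouette cast on plane z=.05
    for zz in (.045,.055):
        w=plane(c,k[:,0,:],zz,T)[:,:2]; r=cv2.minAreaRect((w*1000).astype(np.float32)); print(zz,r)
    e=cv2.fitEllipse(w.astype(np.float32)*1000); print('ell',e)
    t=q[q[:,2]>q[:,2].max()-.012]; cc=np.cov((t[:,:2]).T); ev,V=np.linalg.eigh(cc); print('pca ang',np.degrees(np.arctan2(V[1,1],V[0,1])),t.mean(0))
    q2=q[q[:,2]>.045]; ev,V=np.linalg.eigh(np.cov(q2[:,:2].T)); a=V[:,1]*np.sign(V[0,1]); b=np.array([-a[1],a[0]])
    print('long',np.percentile(q2[:,:2]@a,[.5,99.5]),'wide',np.percentile(q2[:,:2]@b,[.5,99.5]),a,b)
# pan floor
f=P[(d>0)&(hsv[...,1]<40)&(np.hypot(P[...,0]-.545,P[...,1]+.188)<.11)&(P[...,2]<.05)]; print('floor z',np.percentile(f[:,2],[5,50,95]))
rim=P[(d>0)&(P[...,2]>.05)&(P[...,2]<.065)&(hsv[...,1]<50)&(np.hypot(P[...,0]-.545,P[...,1]+.188)<.165)&(np.hypot(P[...,0]-.545,P[...,1]+.188)>.13)]
A=np.c_[2*rim[:,:2],np.ones(len(rim))]; s=np.linalg.lstsq(A,(rim[:,:2]**2).sum(1),rcond=None)[0]; print('pan c',s[:2],np.sqrt(s[2]+s[0]**2+s[1]**2))
# tips
R=z['R']; pos=z['pos']
g=pos+.003*R[:,1]; yt=R[:,2]
D=(P-g); h=D@np.array([0,0,1]); yy=D@yt; xx=D@np.array([yt[1],-yt[0],0])
for lo in (-.155,-.145,-.135,-.12):
  for s_ in (-1,1):
    mm=(d>0)&(h>lo)&(h<lo+.01)&(s_*yy>0)&(abs(yy)<.06)&(abs(xx)<.04)
    if mm.sum()>3: print(lo,s_,mm.sum(),'x',np.percentile(xx[mm],[2,50,98]),'y',np.percentile(yy[mm],[2,50,98]))
```

```text
1 [281.4032  72.6755] 2123 [ 0.495  -0.1501  0.0481] [ 0.567  -0.0905  0.0717]
((531.1082763671875, -121.04190063476562), (43.917240142822266, 75.86912536621094), 56.974945068359375) [[[487.29998779296875, -118.80000305175781], [550.9000244140625, -160.10000610351562], [574.9000244140625, -123.30000305175781], [511.29998779296875, -82.0]]]
0.045 ((533.7088012695312, -123.53170776367188), (45.64460372924805, 80.61026000976562), 56.904964447021484)
0.055 ((531.0443115234375, -121.34799194335938), (44.45649719238281, 78.51201629638672), 56.90503692626953)
ell ((531.0726928710938, -121.16608428955078), (45.149208068847656, 82.37925720214844), 56.14951705932617)
pca ang 146.4988422321078 [ 0.5281 -0.1198  0.0662]
long [0.4722 0.5452] wide [0.1716 0.2141] [ 0.8333 -0.5527] [0.5527 0.8333]
2 [232.3448 148.9782] 641 [ 0.5448 -0.2526  0.0433] [ 0.5895 -0.2131  0.0718]
((562.7183837890625, -237.17376708984375), (30.479167938232422, 46.8547248840332), 51.61564254760742) [[[534.9000244140625, -234.60000610351562], [571.5999755859375, -263.70001220703125], [590.5, -239.8000030517578], [553.799987
[... 392 characters left out ...]
0.2356  0.0659]
long [0.5576 0.603 ] wide [0.1769 0.2058] [ 0.7542 -0.6566] [0.6566 0.7542]
floor z [0.0257 0.0276 0.0307]
pan c [ 0.5485 -0.183 ] 0.14549240223701693
-0.155 -1 37 x [-0.0122 -0.0082  0.0024] y [-0.035  -0.0329 -0.0319]
-0.155 1 31 x [-0.0126 -0.0114 -0.0039] y [0.0318 0.033  0.0351]
-0.145 -1 32 x [-0.0122 -0.0101  0.0021] y [-0.0346 -0.0328 -0.0314]
-0.145 1 38 x [-0.0125 -0.0079 -0.0011] y [0.0313 0.0326 0.0342]
-0.135 -1 34 x [-0.0117 -0.0086 -0.0036] y [-0.0339 -0.0322 -0.0308]
-0.135 1 26 x [-0.0122 -0.0112 -0.0039] y [0.0312 0.0323 0.034 ]
-0.12 -1 77 x [-0.0107 -0.0094  0.0067] y [-0.033  -0.0297 -0.025 ]
-0.12 1 84 x [-0.0111 -0.0099  0.0061] y [0.0246 0.0297 0.033 ]
```

Run:
```python
from rig import bot
from h import *
st=bot.read_state()
R=toolR(64,-33.3)
for gz in (.332,.23,.193): print(gz,jog(st,np.array([.5335,-.1232,gz])-.003*R[:,1],R))
```

```text
0.332 [-2.4  2.2 -1.1  2.4 -5.2  0. ]
0.23 [-47.2  93.8  -1.3   2.4  -5.2   0. ]
0.193 [-63.4 127.1  -1.4   2.4  -5.2   0. ]
```

Request:
jog_arm(motion=[-1.5,1.2,-0.5,1.2,-2.6,0,-2.4,2.2,-1.1,2.4,-5.2,0,-7,12,-1.1,2.4,-5.2,0,-16,30,-1.2,2.4,-5.2,0,-26,50,-1.2,2.4,-5.2,0,-36,71,-1.3,2.4,-5.2,0,-43,86,-1.3,2.4,-5.2,0,-47,94,-1.3,2.4,-5.2,0,-47,94,-1.3,2.4,-5.2,0,-47,94,-1.3,2.4,-5.2,0])

```text
time_s: 9.43
position: [0.5335, -0.1234, 0.2335]
tcp_rot: [[0.75, 0.369, 0.549], [-0.493, -0.242, 0.836], [0.441, -0.898, 0.0]]
force: [-0.1, -0.7, -0.5]
opening: 0.421
```

```bash
cat > chk.py <<'E'
import sys
from rig import bot
from h import *
n=sys.argv[1]
st=bot.read_state(); print(st['time_s'],st['opening'],st['joint_positions'],st['position'],st['force'])
c=bot.get_calibration("wrist");T=wpose(st,c)
p,d=bot.capture("wrist"); cv2.imwrite(f"pics/wrist{n}.png",p[:,:,::-1]); np.savez(f"pics/wrist{n}.npz",p=p,d=d,T=T)
P=depthpts(c,d,T); hsv=cv2.cvtColor(p,cv2.COLOR_RGB2HSV)
R=st['tcp_rot']; g=st['position']+.003*R[:,1]; yt=R[:,2]; yt=yt/np.linalg.norm(yt[:2]); D=P-g
h=D[...,2]; yy=D@yt; xx=D@np.array([yt[1],-yt[0],0])
m=((hsv[...,1]>110)&(hsv[...,0]<25)&(hsv[...,2]>80)&(d>0)&(abs(xx)<.07)&(abs(yy)<.05)&(P[...,2]>.04)&(P[...,2]<.3))
q=P[m]; print('roll pts',m.sum(),'y',np.percentile(yy[m],[1,99]),'x',np.percentile(xx[m],[1,99]),'z',q[:,2].min(),q[:,2].max())
r=cv2.minAreaRect(q[:,:2].astype(np.float32)*1000); print(r,'tool az',np.degrees(np.arctan2(R[1,1],R[0,1])))
for lo in (-.165,-.155,-.145,-.135,-.125):
  for s in (-1,1):
    mm=(d>0)&(hsv[...,1]<60)&(h>lo)&(h<lo+.01)&(s*yy>0)&(abs(yy)<.045)&(abs(xx)<.02)
    if mm.sum()>3: print(lo,s,mm.sum(),'x',np.percentile(xx[mm],[2,50,98]),'y',np.percentile(yy[mm],[2,50,98]),'hmin',h[mm].min())
E
python3 chk.py 8
```

```text
9.425 0.42134623265135607 [-22.1615  19.299  111.2157 -11.9228  24.2045 -69.0772] [ 0.5335 -0.1234  0.2335] [-0.0728 -0.6687 -0.5237]
roll pts 4062 y [-0.023   0.0232] x [-0.0621  0.0268] z 0.04595505641580627 0.2950892016835765
((513.5575561523438, -126.56532287597656), (73.61801147460938, 93.63748168945312), 56.087066650390625) tool az -33.23478404799674
-0.155 -1 35 x [-0.0116 -0.0077  0.0039] y [-0.0349 -0.0329 -0.0322] hmin -0.15429090131948714
-0.155 1 36 x [-0.012  -0.0096  0.0093] y [0.0322 0.0327 0.0352] hmin -0.15411878094805945
-0.145 -1 36 x [-0.0117 -0.0092  0.0027] y [-0.0346 -0.0328 -0.0314] hmin -0.14488957823180823
-0.145 1 37 x [-0.012  -0.0077 -0.0007] y [0.0312 0.0326 0.0344] hmin -0.14474725980261066
-0.135 -1 32 x [-0.011  -0.0091 -0.0031] y [-0.0339 -0.0323 -0.031 ] hmin -0.13468245927229516
-0.135 1 26 x [-0.0114 -0.0104 -0.0035] y [0.0312 0.0322 0.0338] hmin -0.1348555409287907
-0.125 -1 52 x [-0.011  -0.0087  0.0046] y [-0.0336 -0.0313 -0.0255] hmin -0.12447119857948244
-0.125 1 51 x [-0.0113 -0.0094  0.0031] y [0.0258 0.0315 0.0332] hmin -0.12495207459820268
```

View pics/wrist8.png

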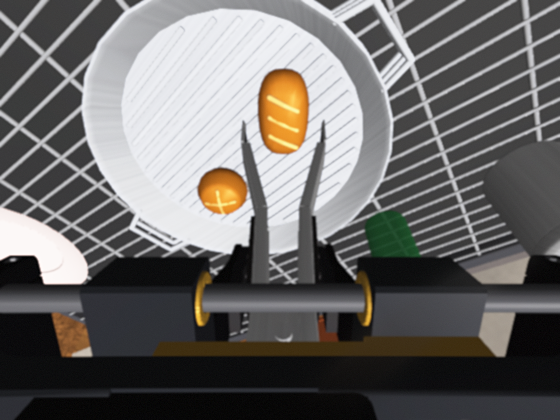

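The roll is aligned with the tongs, ±23 mm about the tongs' midline, with the tips at ±32 mm. I'll lower around it.

Request:
jog_arm(motion=[-3,6,0,0,0,0,-7,14,0,0,0,0,-11,22.5,0,0,0,0,-14.5,30,0,0,0,0,-17,35,0,0,0,0,-17,35,0,0,0,0,-17,35,0,0,0,0])

```text
time_s: 10.35
position: [0.5333, -0.1235, 0.1941]
tcp_rot: [[0.751, 0.368, 0.549], [-0.493, -0.241, 0.836], [0.44, -0.898, 0.0]]
force: [-0.7, 0.7, -2.3]
opening: 0.42
```

```bash
python3 chk.py 9
```

```text
10.35 0.4199395470149245 [-22.1803  23.5487 113.5375 -16.0049  17.8774 -64.7231] [ 0.5333 -0.1235  0.1941] [-0.7292  0.6534 -2.2836]
roll pts 4784 y [-0.0231  0.0232] x [-0.062   0.0255] z 0.04523254766496526 0.2557969265585429
((513.5266723632812, -125.62541198730469), (73.31390380859375, 92.7741928100586), 57.143741607666016) tool az -33.2679961531507
-0.165 -1 617 x [-0.0195 -0.0042  0.0185] y [-0.0446 -0.0336 -0.0251] hmin -0.16499404878971113
-0.165 1 638 x [-0.0196 -0.0046  0.0187] y [0.025  0.0338 0.0446] hmin -0.1649879432636961
-0.155 -1 37 x [-0.0118 -0.0086  0.0022] y [-0.035  -0.0329 -0.0319] hmin -0.15478992184470414
-0.155 1 31 x [-0.0124 -0.0112 -0.0029] y [0.0322 0.0329 0.0351] hmin -0.15425389600887301
-0.145 -1 52 x [-0.019  -0.0094  0.0072] y [-0.0344 -0.0322 -0.0221] hmin -0.14470291610771374
-0.145 1 40 x [-0.0124 -0.0074 -0.0016] y [0.0296 0.0326 0.034 ] hmin -0.14485172020583598
-0.135 -1 68 x [-0.0147 -0.0044  0.0183] y [-0.0339 -0.0227 -0.0196] hmin -0.13487639106912644
-0.135 1 27 x [-0.0118 -0.0109 -0.0038] y [0.0312 0.0323 0.034 ] hmin -0.13488582645793828
-0.125 -1 47 x [-0.0114 -0.0092  0.005 ] y [-0.0334 -0.0315 -0.0259] hmin -0.12477831576924439
-0.125 1 52 x [-0.0121 -0.0096  0.0035] y [0.0259 0.0314 0.0331] hmin -0.12488693279444785
```

View pics/wrist9.png

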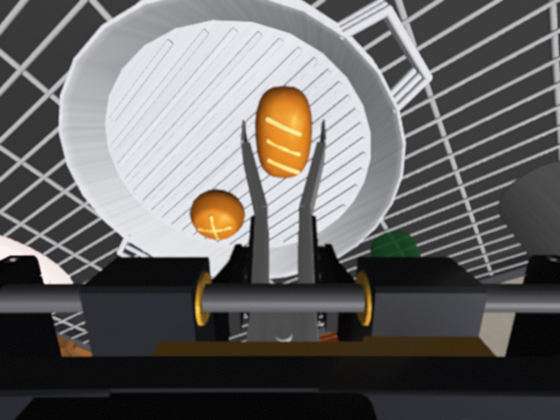

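Run:
```python
from rig import bot
from h import *
c=bot.get_calibration("wrist"); z=np.load("pics/wrist9.npz"); p,d,T=z['p'],z['d'],z['T']
P=depthpts(c,d,T); hsv=cv2.cvtColor(p,cv2.COLOR_RGB2HSV)
g=np.array([.5333+.0011,-.1235-.0007]); a=np.array([.836,-.549]); b=np.array([.549,.836])
D=P[...,:2]-g; xx=D@a; yy=D@b
m=(hsv[...,1]>110)&(hsv[...,0]<25)&(hsv[...,2]>80)&(d>0)&(abs(yy)<.03)&(abs(xx)<.06)&(P[...,2]<.08)&(P[...,2]>.03)
for lo in (.03,.04,.045,.05,.055,.06,.065):
    q=m&(P[...,2]>lo)&(P[...,2]<lo+.005)
    if q.sum(): print(lo,q.sum(),xx[q].min(),xx[q].max(),yy[q].min(),yy[q].max())
k=max(cv2.findContours(m.astype(np.uint8),cv2.RETR_EXTERNAL,cv2.CHAIN_APPROX_NONE)[0],key=len)[:,0,:]
for zz in (.045,.05,.055):
    w=plane(c,k,zz,T)[:,:2]-g; print(zz,(w@a).min(),(w@a).max(),(w@b).min(),(w@b).max())
```

```text
0.045 80 -0.04280884980744011 -0.03210715202041905 -0.015248174854771788 0.01901247899226119
0.05 231 -0.04242440762366054 -0.014148706915639192 -0.01831072024175735 0.023050748721113373
0.055 460 -0.04146649341137996 0.019704798914169323 -0.021631242649491646 0.022795384961788182
0.06 951 -0.03952828809243407 0.029629424112191327 -0.021588889682575278 0.021538093442669295
0.065 1906 -0.03577609455144303 0.027917877678545287 -0.018805120407883017 0.019382945921122816
0.045 -0.04186141503436207 0.043738617749716234 -0.023036855427746646 0.02398439780848662
0.05 -0.043763058249829886 0.04005780951721532 -0.02255491553365295 0.023489018347738626
0.055 -0.04566470146529765 0.036377001284714376 -0.022072975639559258 0.022993638886990606
```

Request:
jog_arm(motion=[-1.8,-0.9,0,0,0,0,-1.8,-0.9,0,0,0,0,-1.8,-0.9,0,0,0,0,-1.8,-0.9,0,0,0,0], gripper=0.38)

```text
time_s: 10.9
position: [0.5315, -0.1223, 0.1941]
tcp_rot: [[0.751, 0.368, 0.549], [-0.493, -0.241, 0.836], [0.44, -0.898, 0.0]]
force: [0.3, -0.6, -1.9]
opening: 0.385
```

Request:
jog_arm(motion=[0,0,0,0,0,0,0,0,0,0,0,0,0,0,0,0,0,0,0,0,0,0,0,0,0,0,0,0,0,0,0,0,0,0,0,0], gripper=0.0)

```text
time_s: 11.65
position: [0.5315, -0.1223, 0.1941]
tcp_rot: [[0.751, 0.368, 0.549], [-0.493, -0.241, 0.836], [0.44, -0.898, 0.0]]
force: [0.4, 0.6, -0.9]
opening: 0.36
```

```bash
python3 chk.py 10
```

```text
11.65 0.3598899165695605 [-22.1274  23.4409 113.7955 -16.1921  17.7605 -64.4876] [ 0.5315 -0.1223  0.1941] [ 0.363   0.6019 -0.9195]
roll pts 4480 y [-0.0212  0.0217] x [-0.062   0.0276] z 0.041575823148293806 0.25611633006197754
((513.4424438476562, -123.34290313720703), (68.9095230102539, 96.61038970947266), 60.35313034057617) tool az -33.27798596094756
-0.165 -1 702 x [-0.0196 -0.0031  0.019 ] y [-0.0446 -0.036  -0.025 ] hmin -0.16499910850343902
-0.165 1 702 x [-0.0194 -0.0031  0.019 ] y [0.0243 0.0362 0.0446] hmin -0.16499653496545846
-0.155 -1 12 x [-0.0131 -0.012  -0.0113] y [-0.0256 -0.0246 -0.024 ] hmin -0.15418358499671939
-0.155 1 7 x [-0.0127 -0.0124 -0.0119] y [0.0247 0.025  0.0257] hmin -0.15479871259700845
-0.145 -1 27 x [-0.0195 -0.0111 -0.0055] y [-0.0254 -0.0239 -0.0223] hmin -0.1435141198035595
-0.145 1 9 x [-0.0134 -0.0121 -0.0117] y [0.0246 0.025  0.0254] hmin -0.14369224575948647
-0.135 -1 30 x [-0.0119 -0.0109 -0.0044] y [-0.0255 -0.0238 -0.0226] hmin -0.13463193068791005
-0.135 1 16 x [-0.0125 -0.0119 -0.0055] y [0.0231 0.0242 0.0251] hmin -0.1333041484789655
-0.125 -1 50 x [-0.0116 -0.0097  0.0063] y [-0.0251 -0.0231 -0.0183] hmin -0.12498881428609274
-0.125 1 49 x [-0.0121 -0.0102  0.0044] y [0.0187 0.0237 0.0253] hmin -0.12456267670438156
```

View pics/wrist10.png

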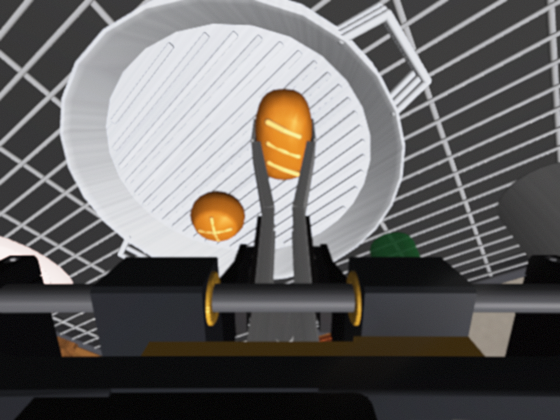

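The tips have closed on the roll: the opening stopped at 0.36 with the tips at ±24 mm. I'll lift slowly, straight up.

Request:
jog_arm(motion=[0.9,-1.8,0,0,0,0,2.6,-5.4,0,0,0,0,5.3,-10.8,0,0,0,0,7.9,-16.2,0,0,0,0,8.8,-18,0,0,0,0,8.8,-18,0,0,0,0])

```text
time_s: 12.45
position: [0.5315, -0.1223, 0.2144]
tcp_rot: [[0.75, 0.368, 0.549], [-0.493, -0.242, 0.836], [0.44, -0.898, 0.0]]
force: [1.0, -0.0, -2.2]
opening: 0.36
```

```bash
python3 chk.py 11
```

```text
12.45 0.3602848133771257 [-22.1287  21.1827 112.6505 -13.7161  21.0286 -67.1087] [ 0.5315 -0.1223  0.2144] [ 0.9863 -0.0159 -2.1849]
roll pts 4461 y [-0.0212  0.0215] x [-0.062   0.0275] z 0.06089373033812215 0.2760205854077469
((513.374267578125, -124.4503402709961), (70.80996704101562, 96.40573120117188), 60.24608612060547) tool az -33.2734645308557
-0.155 -1 14 x [-0.0124 -0.0118 -0.0113] y [-0.0257 -0.0248 -0.0241] hmin -0.15449468591493173
-0.155 1 8 x [-0.013  -0.0125 -0.0118] y [0.0241 0.0248 0.0256] hmin -0.1534454683009783
-0.145 -1 27 x [-0.0157 -0.011  -0.0044] y [-0.0254 -0.0239 -0.0226] hmin -0.1440824775258904
-0.145 1 7 x [-0.0123 -0.0118 -0.0112] y [0.0246 0.0249 0.0254] hmin -0.1443725696727735
-0.135 -1 30 x [-0.012  -0.0108 -0.0039] y [-0.0256 -0.0239 -0.0227] hmin -0.13453529336962655
-0.135 1 19 x [-0.0125 -0.0116 -0.0057] y [0.023  0.024  0.0251] hmin -0.13389333671015483
-0.125 -1 51 x [-0.0119 -0.0099  0.0058] y [-0.0255 -0.0232 -0.0183] hmin -0.1232024842216777
-0.125 1 46 x [-0.0117 -0.01    0.0033] y [0.0188 0.0236 0.0252] hmin -0.12422089658164626
```

View pics/wrist11.png

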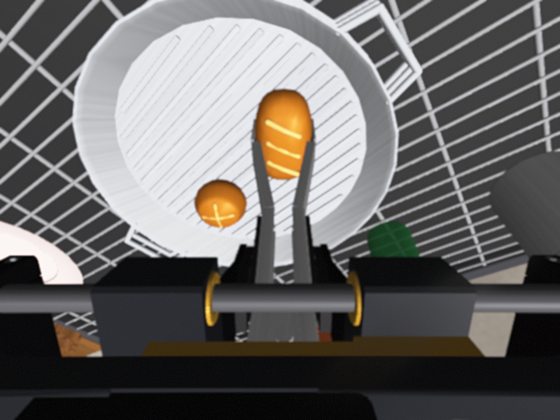

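The roll holds its place in the tongs while the pan recedes in the view. Raising it about 80 mm more.

Request:
jog_arm(motion=[1.8,-3.6,0,0,0,0,5.3,-10.8,0,0,0,0,10.5,-21.5,0,0,0,0,16,-32.5,0,0,0,0,21.5,-43.5,0,0,0,0,27,-54.5,0,0,0,0,31.5,-64,0,0,0,0,34.5,-70,0,0,0,0,35.2,-71.8,0,0,0,0,35.2,-71.8,0,0,0,0,35.2,-71.8,0,0,0,0,35.2,-71.8,0,0,0,0])

```text
time_s: 14.0
position: [0.5313, -0.1223, 0.2935]
tcp_rot: [[0.751, 0.367, 0.549], [-0.493, -0.241, 0.836], [0.439, -0.899, -0.0]]
force: [0.7, -0.1, -2.3]
opening: 0.362
```

```bash
python3 chk.py 12
python3 - <<'E'
from rig import bot
from h import *
c=bot.get_calibration("wrist"); z=np.load("pics/wrist12.npz"); p,d,T=z['p'],z['d'],z['T']
P=depthpts(c,d,T); hsv=cv2.cvtColor(p,cv2.COLOR_RGB2HSV)
g=np.array([.5325,-.123]); a=np.array([.836,-.549]); b=np.array([.549,.836])
D=P[...,:2]-g; xx=D@a; yy=D@b
m=(hsv[...,1]>110)&(hsv[...,0]<25)&(hsv[...,2]>80)&(d>0)&(abs(yy)<.03)&(abs(xx)<.06)&(P[...,2]<.19)&(P[...,2]>.12)
for lo in np.arange(-.04,.04,.01):
    q=m&(xx>lo)&(xx<lo+.01)
    if q.sum(): print("%.2f"%lo,q.sum(),'ztop',np.percentile(P[q][:,2],98),P[q][:,2].min())
for lo in np.arange(-.025,.025,.01):
    q=m&(yy>lo)&(yy<lo+.01)
    if q.sum(): print("y %.3f"%lo,q.sum(),'ztop',np.percentile(P[q][:,2],98))
for n in ("scene","top"):
    p,d=bot.capture(n); cv2.imwrite(f"pics/{n}12.png",cv2.resize(p[100:310,170:450],None,fx=2.8,fy=2.8,interpolation=cv2.INTER_CUBIC)[:,:,::-1])
E
```

```text
14.0 0.3620951081226509 [-22.1323  13.4952 107.1285  -8.7323  34.0833 -72.6994] [ 0.5313 -0.1223  0.2935] [ 0.6893 -0.1031 -2.2503]
roll pts 3631 y [-0.0205  0.0218] x [-0.0401  0.0281] z 0.13933939723991154 0.214655472696423
((529.3016357421875, -119.61598205566406), (46.22215270996094, 73.10295867919922), 59.02894592285156) tool az -33.310000289408784
-0.155 -1 13 x [-0.0125 -0.0119 -0.0109] y [-0.0258 -0.0245 -0.024 ] hmin -0.15346584444483155
-0.155 1 8 x [-0.0127 -0.0124 -0.0114] y [0.0242 0.0251 0.0257] hmin -0.15480365167511143
-0.145 -1 28 x [-0.0198 -0.0117 -0.0056] y [-0.0254 -0.024  -0.0223] hmin -0.1445558610030058
-0.145 1 6 x [-0.0126 -0.0123 -0.0112] y [0.0246 0.0249 0.0254] hmin -0.142190212031421
-0.135 -1 30 x [-0.0124 -0.0109 -0.0035] y [-0.0255 -0.0238 -0.0223] hmin -0.1348156541745474
-0.135 1 18 x [-0.0125 -0.0117 -0.0054] y [0.0231 0.0241 0.0254] hmin -0.13404396384451253
-0.125 -1 47 x [-0.0119 -0.0099  0.0062] y [-0.0255 -0.0237 -0.0184] hmin -0.12497176618308353
-0.125 1 47 x [-0.0124 -0.0101  0.0026] y [0.0187 0.0237 0.0254] hmin -0.1247646122885753
-0.04 847 ztop 0.16423068621898543 0.14396615473578184
-0.03 746 ztop 0.16896058344339615 0.15025020913066203
-0.02 618 ztop 0.170517132236004 0.13933939723991154
-0.01 526 ztop 0.17058790185568215 0.1495197386863721
0.00 377 ztop 0.17054679489859714 0.16454207146928013
0.01 258 ztop 0.17057864605873377 0.16491092608675656
0.02 171 ztop 0.16962077686414986 0.16270746690534646
0.03 9 ztop 0.16474303183683583 0.1624875568303413
y -0.025 338 ztop 0.16704331169220477
y -0.015 968 ztop 0.17011103965018454
y -0.005 991 ztop 0.170593726397723
y 0.005 937 ztop 0.16989145318329152
y 0.015 373 ztop 0.17955192630505373
```

View pics/scene12.png

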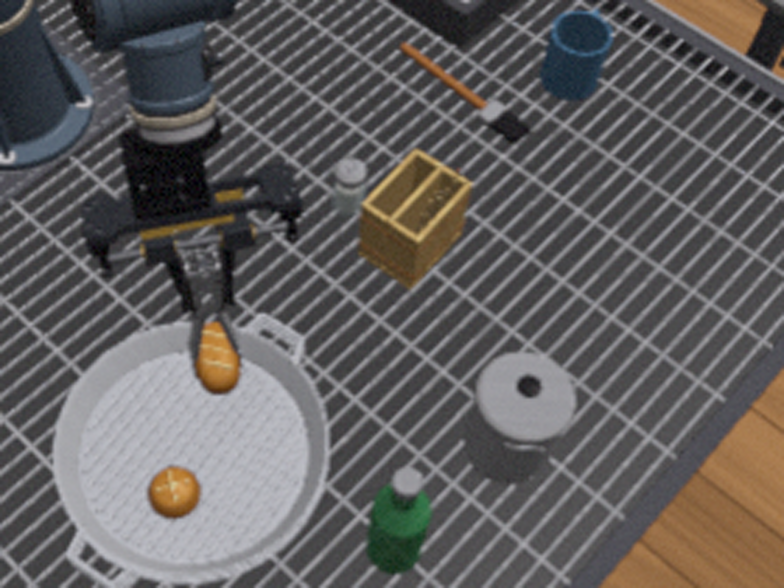

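View pics/wrist12.png

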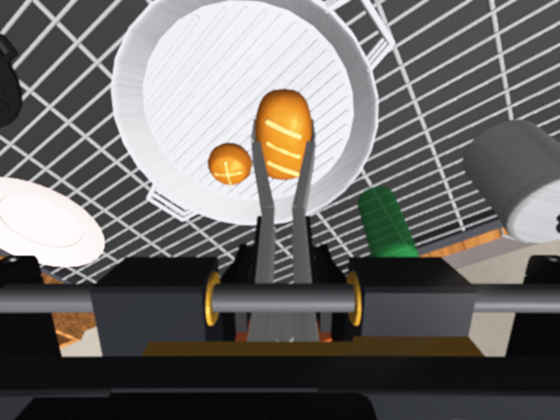

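View pics/top12.png

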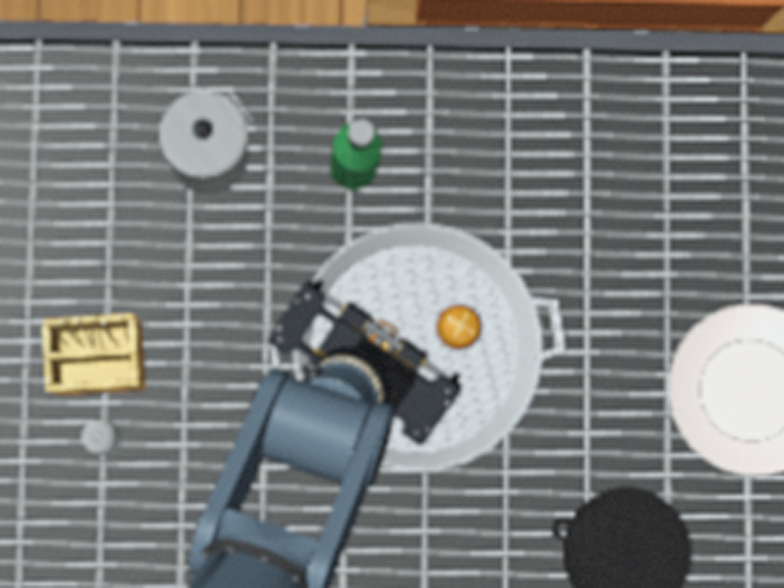

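The roll is held level: its top is at z = 0.1705 from end to end, so the underside is about 100 mm above the ridges. The bun, holder, shaker and pan are where they were. I'll hold a moment, check for slip, then hand in.

Request:
jog_arm(motion=[0,0,0,0,0,0,0,0,0,0,0,0,0,0,0,0,0,0,0,0,0,0,0,0,0,0,0,0,0,0,0,0,0,0,0,0,0,0,0,0,0,0,0,0,0,0,0,0])

```text
time_s: 15.15
position: [0.5314, -0.1223, 0.294]
tcp_rot: [[0.751, 0.368, 0.549], [-0.493, -0.241, 0.836], [0.44, -0.898, 0.0]]
force: [0.6, 0.1, -2.0]
opening: 0.36
```

```bash
python3 chk.py 13 | head -3
python3 - <<'E'
from h import *
a=np.load("pics/wrist12.npz")['p'].astype(int);b=np.load("pics/wrist13.npz")['p'].astype(int)
print(abs(a-b).max(2)[80:190,240:330].mean())
from rig import bot
print(bot.hand_in())
E
```

```text
15.15 0.35973439380950656 [-22.1306  13.4581 107.1096  -8.7308  34.0848 -72.7007] [ 0.5314 -0.1223  0.294 ] [ 0.5509  0.0835 -1.9921]
roll pts 3632 y [-0.0205  0.0218] x [-0.0399  0.0282] z 0.14102251456334958 0.2158218236810565
((529.3670654296875, -120.2044448852539), (46.271141052246094, 73.06270599365234), 56.02242660522461) tool az -33.28539870729555
2.622929292929293
the job is handed in; nothing more can be done
None
```

I drew the tongs straight up out of the holder, closed them across the oblong roll and lifted it. I handed the job in at about 15 s with the tongs still holding it.

**Last checks:**
- **Height and level:** the roll's top was flat to about 1 mm along its middle, at z = 0.1705 m. That puts its underside about 100 mm above the pan ridges.
- **Grip:** the opening held at 0.36 and the load stayed at about 2 N over a one-second hold. The before-and-after pictures showed no slip.
- **Surroundings:** in the last pictures the bun, pan, holder and shaker looked unmoved; I judged this by eye. The gripper stayed above the pan and rolls throughout.

**What went wrong or disagreed:**
- Joint 4 hit its limit twice on the approach, before the tongs were grasped. I steepened the gripper to 64° below horizontal and gripped the handles about 156 mm above the tip ends instead of 145 mm.
- Two views put the roll's long axis at about −44° and −34°. I used −33.3°, from the closer wrist view.
- The pan floor measured 27.6 mm high, against the stated 30 mm for the ridges.

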